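# Put the clay cutters and paint pots away

## Robot

A 7-joint arm with a two-finger parallel gripper is mounted at the origin on the work surface. World frame = base frame: x ahead of the robot, y to its left, z up, the work surface at z = 0. Lengths are in m, angles in rad, forces in N, time in s.
With the tool pointing down it reaches from about 0.35 to 0.9 m from the base axis. Payload 8.1 kg.
Tool frame: the origin (TCP) lies midway between the tips of the shut fingers; the grasp point (between the pads) lies arm.grasp_offset behind it (arm.grasp_offset is the distance from the TCP to the grasp point, in m); z points along the fingers, y is the line along which they close (so a half turn about z gives the same grasp; the last joint's range is limited). The gripper opens to 92 mm and grips with 3 to 60 N. Pads are 19 mm wide; open, the fingers measure 130 mm over their backs; the gripper's body (75 mm by 190 mm) begins 47 mm behind the grasp point.
Start: joints at [1.235, 0.434, 0.025, 1.573, -0.012, 1.134, -0.075], TCP at [0.144, -0.608, 0.227] pointing down, gripper open.
Joint ranges: [-2.62, 2.62], [-0.44, 2.09], [-1.27, 1.32], [0.08, 2.57], [-1.32, 4.46], [0.12, 2], [-2.74, 2.74]. Speed limits (rad/s): [2.22, 2.22, 3.01, 3.01, 3.14, 3.14, 3.14].

## Interface

Orientations are given as a rotation vector (axis times angle).
In Python, from cell import observe, imaging, arm gives the robot as it stands.
- The arm moves only by the tool apply_moves, never from a script. Its argument "commands" is a list of rows, each a list of 5 numbers: the opening in per cent of the stroke, from 0 (shut) to 100 (fully open), then the shift along the world's x, y, z in units of 0.06 m (1.0 is 0.06 m), then the turn about the world's z in units of 0.5 rad (1.0 is 0.5 rad). A call has 1 to 12 rows; each row shifts and turns the commanded pose from where the row before left it; what a row does not reach is not made up. A row lasts 1/8 s, in which the tool goes at most 62.5 mm and 10.7 degrees, less where a joint would pass 70% of its speed; a pose out of reach is approached as far as the arm can. A call with a number of a shift or a turn outside -1 to 1 is refused whole. A call with a gripper value outside its range is refused whole. The fingers move at their own pace and stop on an object; "newtons" is the grip in N (left out, the last holds). Time passes only in rows, so rows that do not move let the fingers close. It gives the time, the measured TCP pose, the force, the opening and the grip force at its end, in the units of the state.
- observe(): the state, without advancing time (a new reading comes with each control period).
- imaging.get_image(name): name is "side" or "top"; returns (picture, depth): 400x640x3 uint8, red, green, blue; 400x640 float32, m along the optical axis (not along the pixel's ray), 0 where there is no reading.
- imaging.camera_params(name): a dict with "camera_matrix" (3x3 intrinsics, pixels), "origin" and "rotation" of the camera in the world. Camera axes: x right, y up, looking along -z (the intrinsics and any distortion apply to the point x, -y, -z); pixel columns grow to the right and rows downward; lengths in m; the calibration is good to about 2 mm. A picture is of the moment at which its call begins. camera_params takes no time and is no camera call.
- arm.sign_off(): hands the job in; it is judged then, once.
The state is a dict: "clock": time; "joints": joint angles; "dq": joint speeds; "joint_efforts": joint torques, N m; "position": TCP position; "ee_rot": TCP orientation; "force": force on the tool from outside, world axes, zero at the start; "ft_torque": the same for the moment, N m; "width": opening from 0.0 (shut) to 1.0 (fully open); "gripper_force": force on a finger pad.
Only numpy, scipy, OpenCV 4.12 (cv2) and the standard library are available. Lean on these libraries where they do the work, as an engineer would, in place of code of your own. Each camera call takes 0.05 s, during which the arm holds its last target. There are 200 camera calls.

## Task

Put the craft things away for the night: open the drawer of the small cabinet, take every steel clay cutter off its safety hook (push the cutter's handle against the sprung keeper to open the hook, then lift it off) and fetch every small paint pot standing in front of the hook rack, and stand them all upright on the drawer's floor. Then push the drawer fully shut. Leave the tumbler, the big jar and the spoon where they are.

Things in the scene. Friction and masses are not known exactly. Their poses are not given: they have to be found in the camera images.
- rack: Fixed steel stand with three safety hooks 105 mm apart along its y, pointing to its -x (towards the robot). Origin: table level under the middle hook's seat. A hung crossbar rests on a seat, its axis 190 mm up at x = 0, y = -105, 0 or 105. Behind: a rail at x = 85 to 97 mm and two posts at x = 100, y = -160 and 160, tops 202 mm; base plate x = 55 to 145 mm, 14 mm thick.
- hook0 (a point): Crossbar's resting place in the hook at the rack's y = -105 mm (axes as the rack's). Hook 14 mm wide (y). A fixed roof 7 to 13 mm above this point covers x = -5 to 16 mm, so a straight lift is blocked; back wall at x = 8; the seat ends at x = -6 mm; a bracket under it reaches 22 mm below this point and x = -13. In front, the keeper shuts the mouth.
- hook1 (a point): The same in the middle hook. Way out: push the crossbar about 20 mm to -x against the keeper, which tips outwards; lift 20 mm (not over 27 mm, or the cutter's top meets the bracket from below), then go on to -x by 50 mm or more before going up.
- hook2 (a point): The same in the hook at the rack's y = +105 mm.
- keeper0 (a joint): Keeper of hook0, a brass blade 12 mm wide, 3 mm thick, hinged 18 mm below and 10 mm in front (-x) of point hook0, tip 9 mm above that point. Angle in rad: 0 shut (upright), grows as it is pushed outwards to -x, at most 1.3; springs back (about 3 to 7 N at the crossbar).
- keeper1 (a joint): Keeper of hook1, likewise.
- keeper2 (a joint): Keeper of hook2, likewise.
- cutter_round: Steel clay cutter, round, 52 mm in diameter, 20 mm tall, closed flat top, with a stirrup handle: two upright 8 x 8 mm legs (48 mm over the outside, 32 mm between, along its y) joined by an 8 x 8 mm crossbar along y, axis 72 mm above the underside; 76 mm tall, 130 g. Origin: centre of underside, z up. Hangs by the crossbar in a hook, y along the rack's y; grip the legs across y. May be absent.
- cutter_square: Steel clay cutter, square, 46 mm a side, 20 mm tall, closed flat top, with a stirrup handle: two upright 8 x 8 mm legs (48 mm over the outside, 32 mm between, along its y) joined by an 8 x 8 mm crossbar along y, axis 72 mm above the underside; 76 mm tall, 130 g. Origin: centre of underside, z up. Hangs by the crossbar in a hook, y along the rack's y; grip the legs across y. May be absent.
- cutter_hex: Steel clay cutter, six-sided, 48 mm across the flats, 20 mm tall, closed flat top, with a stirrup handle: two upright 8 x 8 mm legs (48 mm over the outside, 32 mm between, along its y) joined by an 8 x 8 mm crossbar along y, axis 72 mm above the underside; 76 mm tall, 130 g. Origin: centre of underside, z up. Hangs by the crossbar in a hook, y along the rack's y; grip the legs across y. May be absent.
- pot0: Small lidded paint pot, upright cylinder 54 mm in diameter and 36 mm tall with a white cap, about 120 g, standing on the table in front of the rack. Origin: centre of its underside, z up. May be absent (None at the start).
- pot1: Small lidded paint pot, upright cylinder 54 mm in diameter and 36 mm tall with a white cap, about 120 g, standing on the table in front of the rack. Origin: centre of its underside, z up. May be absent (None at the start).
- pot2: Small lidded paint pot, upright cylinder 54 mm in diameter and 36 mm tall with a white cap, about 120 g, standing on the table in front of the rack. Origin: centre of its underside, z up. May be absent (None at the start).
- cabinet: Fixed low wooden cabinet with one drawer, 250 deep x 350 wide x 125 mm high. Origin: at table level in the middle of its front plane; x points into the cabinet (away from the robot), z up. Things up to 85 mm tall standing on the drawer floor pass under its top board.
- drawer (a joint): Drawer travel in m along the cabinet's -x: 0 fully shut, 0.185 fully open; stays where it is left (about 2 N of friction). May start slightly ajar.
- drawer_floor (a point): Centre of the drawer's inner floor (22 mm above the table), moves with the drawer; axes as the cabinet's. Inside 198 mm (x) by 310 mm (y), one space; side walls 68 mm above this floor; the 14 mm front panel at the -x end rises to 100 mm above the table. With the drawer open by T mm, the inside nearer than x = T - 99 mm is clear of the cabinet's top.
- drawer_handle (a point): Middle of the drawer's handle, a straight round steel bar 10 mm thick and 100 mm long along y, 85 mm above the table, its axis 42 mm in front of the drawer's front panel (37 mm of clear space behind it), moving with the drawer.
- tumbler: Bystander: glass tumbler, 72 mm in diameter and 95 mm tall, origin at the centre of its underside. Not to be disturbed.
- water_jar: Bystander: big lidded glass jar, 100 mm in diameter and 170 mm tall, origin at the centre of its underside. Not to be disturbed.
- spoon: Bystander: steel spoon lying on a paper napkin. Not to be disturbed.

How it is judged:
On the way, in this order (a step that is already met when the one before it is completed fails the run):
1. the drawer is pulled open by at least 120 mm (value of joint drawer above 0.12 m), for 0.2 s.
2. every cutter and pot stands upright on the drawer's floor (x of cutter_round in the frame of drawer_floor between -0.099 and 0.099 m and y of cutter_round in the frame of drawer_floor between -0.155 and 0.155 m and z of cutter_round in the frame of drawer_floor between -0.005 and 0.006 m and angle between each of cutter_round, cutter_square, cutter_hex, pot0, pot1, pot2's own z axis and vertical below 0.15 rad and x of cutter_square in the frame of drawer_floor between -0.099 and 0.099 m and y of cutter_square in the frame of drawer_floor between -0.155 and 0.155 m and z of cutter_square in the frame of drawer_floor between -0.005 and 0.006 m and x of cutter_hex in the frame of drawer_floor between -0.099 and 0.099 m and y of cutter_hex in the frame of drawer_floor between -0.155 and 0.155 m and z of cutter_hex in the frame of drawer_floor between -0.005 and 0.006 m and x of pot0 in the frame of drawer_floor between -0.099 and 0.099 m and y of pot0 in the frame of drawer_floor between -0.155 and 0.155 m and z of pot0 in the frame of drawer_floor between -0.005 and 0.006 m and x of pot1 in the frame of drawer_floor between -0.099 and 0.099 m and y of pot1 in the frame of drawer_floor between -0.155 and 0.155 m and z of pot1 in the frame of drawer_floor between -0.005 and 0.006 m and x of pot2 in the frame of drawer_floor between -0.099 and 0.099 m and y of pot2 in the frame of drawer_floor between -0.155 and 0.155 m and z of pot2 in the frame of drawer_floor between -0.005 and 0.006 m), for 0.2 s.
At the end, for the whole second after the job is handed in: Every cutter and paint pot present stands upright (within 0.15 rad) and at rest on the drawer's floor, and the drawer is shut to within 8 mm (all of step 2 and value of joint drawer below 0.008 m and linear speed of each of cutter_round, cutter_square, cutter_hex, pot0, pot1, pot2 below 0.03 m/s); the robot touches nothing.
It fails at once if the tumbler is moved by more than 30 mm (distance of tumbler from where it was at the start of the episode above 0.03 m).
It fails at once if the water jar is moved by more than 30 mm (distance of water_jar from where it was at the start of the episode above 0.03 m).
It fails at once if the spoon is moved by more than 30 mm (distance of spoon from where it was at the start of the episode above 0.03 m).
Of cutter_round, cutter_square, cutter_hex only 2 to 3 are there at a start; the rules pass over those that are not, and their reading is None.
Of pot0, pot1, pot2 only 2 to 3 are there at a start; the rules pass over those that are not, and their reading is None.
At some moment in a run one of pot0, pot1, pot2 may be knocked a few centimetres aside while the robot is not near it.
It also fails if it takes over 210 s, if anything falls off the work surface, if the arm or the gripper's body presses on something with over 40 N, if the wrist force passes 120 N, or if a joint passes its speed limit or range.

## Working session

There is one attempt and no reset: what is moved stays moved. The work goes in short steps, Python scripts to look and compute and a tool call to move; the robot and the scene stay as the last step left them, time stands still between calls to the robot, and variables do not carry over. Pictures are saved under pics/ and viewed, at most 14 in all, crops included, and the job is handed in when it is done.

Besides the shell and the picture viewer there is one more tool, called after "Request:" by a JSON object that holds its "op" and its "data". apply_moves: Moves the arm, as the interface text tells. Its arguments: {"type":"object","properties":{"commands":{"type":"array"},"newtons":{"type":"number"}},"required":["commands"]}

```bash
mkdir -p pics; ls
cat > h.py <<'E'
import numpy as np, cv2
from cell import observe, imaging, arm
def shot(n,name):
    p,d=imaging.get_image(n); cv2.imwrite(f'pics/{name}.png',p[:,:,::-1]); np.savez(f'pics/{name}.npz',p=p,d=d); return p,d
def cloud(n,d):
    c=imaging.camera_params(n);K=np.array(c['camera_matrix']);R=np.array(c['rotation']);o=np.array(c['origin'])
    v,u=np.mgrid[:d.shape[0],:d.shape[1]]
    X=(u-K[0,2])/K[0,0]*d;Y=(v-K[1,2])/K[1,1]*d
    return np.stack([X,-Y,-d],-1)@R.T+o
E
python3 - <<'E'
from h import *
s=observe();print(s['clock'],s['position'],s['ee_rot'],s['width'],arm.grasp_offset)
for n in('side','top'):
    p,d=shot(n,n+'0');print(imaging.camera_params(n))
    print(n,(d==0).mean())
E
```

```text
pics
0.0 [ 0.14400929 -0.60764298  0.22593391] [-3.11875192e+00 -3.64588195e-01  5.61894406e-04] 1.0017500667772616 0.0188
{'camera_matrix': array([[388.83348512,   0.        , 320.97967309],
       [  0.        , 388.83348512, 203.24801823],
       [  0.        ,   0.        ,   1.        ]]), 'origin': array([0.3476161 , 0.81457221, 0.93534228]), 'rotation': array([ 0.11500326, -1.14501134, -2.73374472])}
side 0.0041484375
{'camera_matrix': array([[430.67458993,   0.        , 320.54376603],
       [  0.        , 430.67458993, 195.08652362],
       [  0.        ,   0.        ,   1.        ]]), 'origin': array([0.35414038, 0.0139469 , 1.63517772]), 'rotation': array([ 0.08337719, -0.08038408, -1.57971972])}
top 0.00403125
```

View pics/top0.png

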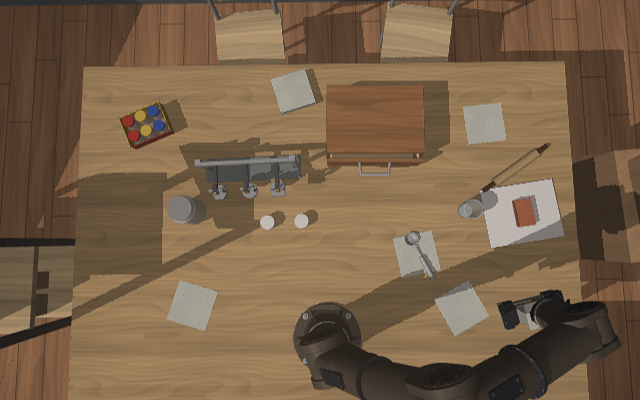

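View pics/side0.png

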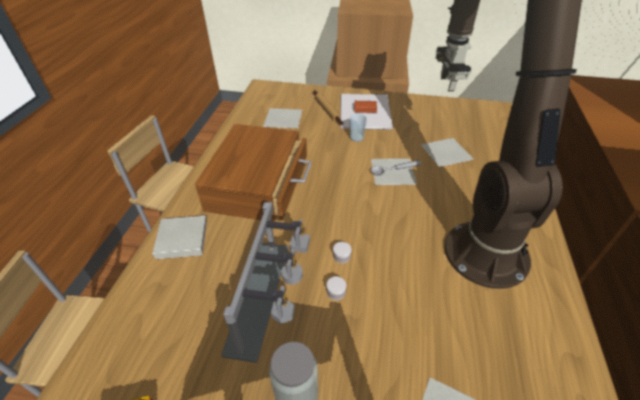

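The top view shows the cabinet at (375,125) with its handle at (375,172), the rack rail from (197,163) to (299,158) with three cutters at about (220,190), (249,190) and (278,188), and pots at (267,222) and (302,221). The jar is at (180,209), the tumbler at (470,208) and the spoon at (420,250).

```bash
cat >> h.py <<'E'
def cloud(n,d):
    c=imaging.camera_params(n);K=np.array(c['camera_matrix']);R=cv2.Rodrigues(np.array(c['rotation']))[0];o=np.array(c['origin'])
    v,u=np.mgrid[:d.shape[0],:d.shape[1]]
    X=(u-K[0,2])/K[0,0]*d;Y=(v-K[1,2])/K[1,1]*d
    return np.stack([X,-Y,-d],-1)@R.T+o
def crop(p,x0,y0,x1,y1,k,name): cv2.imwrite(f'pics/{name}.png',cv2.resize(p[y0:y1,x0:x1,::-1],None,fx=k,fy=k,interpolation=cv2.INTER_CUBIC))
E
python3 - <<'E'
from h import *
np.set_printoptions(precision=4,suppress=True)
a=np.load('pics/top0.npz');P=cloud('top',a['d']);p=a['p']
b=np.load('pics/side0.npz');Q=cloud('side',b['d'])
print('table',P[280,250],P[300,240],Q[300,420])
# height layers
def blobs(mask,C,lab,mn=8):
    n,l,st,ce=cv2.connectedComponentsWithStats(mask.astype(np.uint8),connectivity=4)
    for i in range(1,n):
        if st[i,4]>=mn:
            X=C[l==i];(r)=cv2.minAreaRect((X[:,:2]*1000).astype(np.float32))
            print(lab,'px',ce[i].round(),'n',st[i,4],'med',np.median(X,0),'rect c',np.array(r[0]),np.array(r[1]),r[2])
roi=(P[:,:,0]>.2)&(P[:,:,0]<.95)&(P[:,:,1]<.65)&(P[:,:,1]>-.5)
z=P[:,:,2]
blobs(roi&(z>.025)&(z<.05),P,'z25-50',20)
blobs(roi&(z>.188),P,'z>188',20)
blobs(roi&(z>.115)&(z<.14),P,'cab',60)
blobs(roi&(z>.07)&(z<.115),P,'z70-115',10)
zq=Q[:,:,2];r2=(Q[:,:,0]>.3)&(Q[:,:,0]<.6)&(Q[:,:,1]<.35)&(Q[:,:,1]>-.4)
blobs(r2&(zq>.028)&(zq<.05),Q,'S25-50',20)
blobs(r2&(zq>.07)&(zq<.12),Q,'S70-120',20)
crop(p,180,140,440,240,3,'topc')
crop(b['p'],190,110,370,340,2.6,'sidec')
E
```

```text
table [ 0.2083  0.2836 -0.0013] [0.1354 0.3201 0.0006] [0.1942 0.2017 0.0002]
z25-50 px [293.  96.] n 803 med [0.9044 0.1182 0.031 ] rect c [914.2707 115.7821] [116.3455 139.6257] 17.136306762695312
z25-50 px [157. 104.] n 25 med [0.8753 0.6347 0.043 ] rect c [875.0358 631.8308] [34.4322 17.4952] 71.9696273803711
z25-50 px [164. 128.] n 127 med [0.7749 0.6053 0.0374] rect c [795.5529 605.5504] [ 60.695  125.1397] 76.01309967041016
z25-50 px [158. 115.] n 28 med [0.8316 0.6297 0.0373] rect c [833.8522 631.4058] [12.3156 34.7311] 52.28413772583008
z25-50 px [342. 165.] n 31 med [ 0.6337 -0.0659  0.0391] rect c [633.6273 -65.5212] [112.3132   2.5681] 89.64876556396484
z25-50 px [374. 165.] n 27 med [ 0.6326 -0.1856  0.0381] rect c [ 632.4807 -185.7986] [98.724   2.0086] 89.49751281738281
z25-50 px [404. 165.] n 29 med [ 0.6308 -0.2983  0.0392] rect c [ 631.0386 -300.7909] [100.3284   3.2037] 89.6741714477539
z25-50 px [203. 211.] n 32 med [0.4679 0.4542 0.0401] rect c [468.8043 455.8305] [63.8536 12.8419] 2.193042039871216
z25-50 px [301. 221.] n 167 med [0.4253 0.0895 0.0368] rect c [4
[... 680 characters left out ...]
] n 19 med [0.616  0.4252 0.0925] rect c [616.4213 428.9307] [ 7.4119 19.6456] 27.293800354003906
z70-115 px [197. 212.] n 88 med [0.4562 0.4557 0.0932] rect c [461.2629 464.9429] [29.7493 88.8723] 81.01591491699219
z70-115 px [463. 209.] n 31 med [ 0.4593 -0.496   0.092 ] rect c [ 459.4224 -495.5008] [36.2222  7.253 ] 2.0094361305236816
S25-50 px [341. 249.] n 224 med [0.4294 0.0952 0.0347] rect c [429.7856  94.4307] [52.3138 52.4647] 47.19810485839844
S25-50 px [335. 285.] n 276 med [0.4262 0.2216 0.0349] rect c [425.5461 219.1605] [54.1341 51.7496] 64.40850830078125
S70-120 px [306. 172.] n 65 med [ 0.5938 -0.1685  0.0872] rect c [ 594.347  -175.6256] [111.434    9.7941] 89.26531982421875
```

View pics/topc.png

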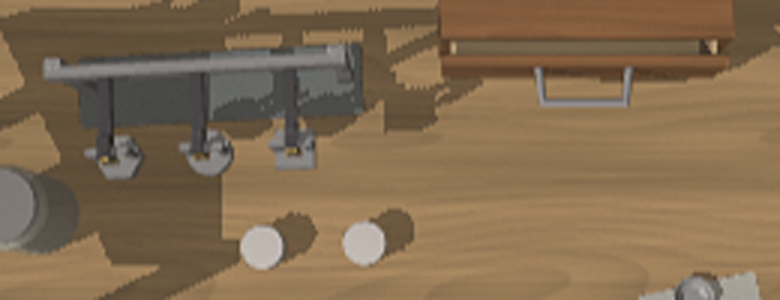

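View pics/sidec.png

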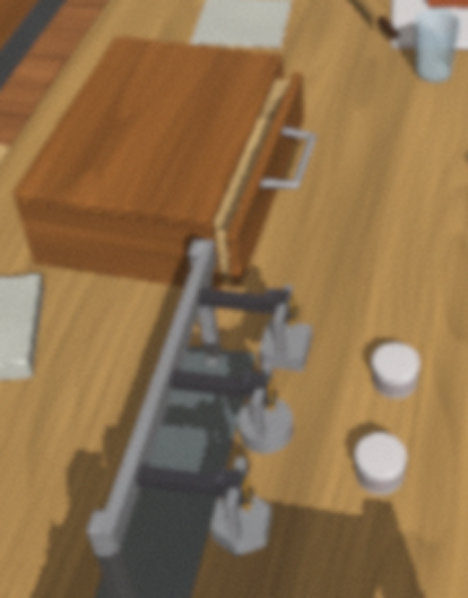

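The crops show, left to right, the hex cutter (hook2), the round one (hook1) and the square one (hook0). Two pots are at top px (267,222) and (301,221). The drawer is slightly ajar.

Run:
```python
from h import *
np.set_printoptions(precision=4,suppress=True)
for n in('top','side'):
    a=np.load(f'pics/{n}0.npz');P=cloud(n,a['d']);x,y,z=P[...,0],P[...,1],P[...,2]
    def fit(m,lab,ax=1):
        X=P[m]; k=np.polyfit(X[:,1],X[:,0],1); print(n,lab,len(X),'x=%.4f%+.4fy'%(k[1],k[0]),'min',X.min(0),'max',X.max(0),'mean',X.mean(0))
    fit((z>.185)&(z<.215)&(x>.57)&(x<.7)&(y>.0)&(y<.5),'rail')
    fit((z>.185)&(z<.215)&(x>.48)&(x<.56)&(y>.0)&(y<.45),'bars')
    m=(z>.115)&(z<.145)&(x>.46)&(x<.58)&(y>.0)&(y<.45)
    l=cv2.connectedComponentsWithStats(m.astype(np.uint8),connectivity=8)
    for i in range(1,l[0]):
        if l[2][i,4]>10: fit(l[1]==i,'cut')
    m=(z>.185)&(z<.215)&(x>.48)&(x<.56)&(y>.0)&(y<.45)
    l=cv2.connectedComponentsWithStats(m.astype(np.uint8),connectivity=8)
    for i in range(1,l[0]):
        if l[2][i,4]>5: fit(l[1]==i,'bar')
    m=(z>.118)&(z<.135)&(x>.6)&(x<.95)&(y<.02)&(y>-.4)
    e=[(yy,np.min(x[m&(abs(y-yy)<.006)])) for yy in np.arange(-.33,-.03,.03) if (m&(abs(y-yy)<.006)).any()];print('cabfront',np.polyfit(*np.array(e).T,1),P[m].min(0),P[m].max(0))
    fit((z>.07)&(z<.095)&(x>.56)&(x<.605)&(y<.0)&(y>-.4),'handle')
    fit((z>.09)&(z<.108)&(x>.615)&(x<.65)&(y<.0)&(y>-.4),'panel')
```

```text
top rail 651 x=0.6216-0.0326y min [0.5701 0.1038 0.1851] max [0.6417 0.4427 0.212 ] mean [0.6128 0.2703 0.1988]
top bars 246 x=0.5407-0.0222y min [0.5151 0.1413 0.1851] max [0.5599 0.3955 0.21  ] mean [0.5345 0.2785 0.1969]
top cut 11 x=0.5712-0.1169y min [0.5435 0.1782 0.1359] max [0.5552 0.1857 0.1449] mean [0.5499 0.1823 0.1401]
top cut 22 x=0.5228+0.1739y min [0.5407 0.1434 0.1338] max [0.5548 0.161  0.1436] mean [0.5491 0.1508 0.1389]
top cut 106 x=0.5938-0.2741y min [0.5027 0.2392 0.1167] max [0.5521 0.2899 0.1449] mean [0.5225 0.2598 0.1372]
top cut 102 x=0.6129-0.2568y min [0.5001 0.3441 0.1169] max [0.5472 0.394  0.145 ] mean [0.5193 0.3646 0.1363]
top cut 74 x=0.5169+0.0073y min [0.5087 0.1434 0.1295] max [0.5337 0.1861 0.1449] mean [0.5181 0.1644 0.1384]
top bar 93 x=0.5404-0.0212y min [0.5151 0.3479 0.1854] max [0.5599 0.3955 0.2099] mean [0.5325 0.3722 0.1963]
top bar 86 x=0.4859+0.1825y min [0.5174 0.2408 0.186 ] max [0.5596 0.2877 0.2088] mean [0.5345 0.2664 0.1963]
top bar 67 x=0.5400-0.0158y min [0.5224 0.1413 0.1851] max [0.5575 0.1895 0.21  ] mean [0.5374 0.164  0.
[... 845 characters left out ...]
8 0.4011 0.1435] mean [0.5242 0.3815 0.1343]
side bar 129 x=0.5450-0.0275y min [0.5252 0.1452 0.1851] max [0.5595 0.1932 0.2059] mean [0.5403 0.1707 0.1951]
side bar 159 x=0.5215+0.0595y min [0.5213 0.2464 0.1853] max [0.5595 0.2927 0.2043] mean [0.5378 0.2731 0.1952]
side bar 211 x=0.5405-0.0153y min [0.5163 0.3496 0.1853] max [0.5598 0.3984 0.2055] mean [0.5347 0.3779 0.1951]
cabfront [0.0075 0.6671] [ 0.6631 -0.3573  0.118 ] [0.9181 0.0001 0.1295]
side handle 74 x=0.5968+0.0096y min [ 0.5894 -0.2341  0.0798] max [ 0.6041 -0.1199  0.0921] mean [ 0.5951 -0.1711  0.087 ]
side panel 309 x=0.6434+0.0086y min [ 0.6171 -0.3475  0.0901] max [ 0.65   -0.001   0.1028] mean [ 0.642  -0.1625  0.0977]
```

Request:
{"op": "apply_moves", "data": {"commands": [[0, 0.6, 0.55, 0, -0.243], [0, 0.65, 0.6, 0, -0.243], [0, 0.65, 0.6, 0, 0], [0, 0.65, 0.6, 0, 0], [0, 0.65, 0.6, 0, 0], [0, 0.65, 0.6, 0, 0], [0, 0.65, 0.6, 0, 0], [0, 0.65, 0.6, 0, 0], [0, 0.65, 0.6, 0, 0], [0, 0.65, 0.6, 0, 0], [0, 0.65, 0.6, 0, 0], [0, 0.65, 0.6, 0, 0]], "newtons": 20}}

```text
clock: 1.6
position: [0.61, -0.178, 0.2264]
ee_rot: [3.141, -0.017, -0.001]
force: [0.5, -0.9, 0.1]
width: 0.002
gripper_force: 0.0
```

```bash
cat >> h.py <<'E'
def st():
    s=observe();R=cv2.Rodrigues(np.array(s['ee_rot']))[0];yw=(np.degrees(np.arctan2(R[1,1],R[0,1]))-90+90)%180-90
    print('t%.2f'%s['clock'],'pos',np.round(s['position'],4),'yaw %.2f'%yw,'tilt %.2f'%np.degrees(np.arccos(-R[2,2])),'F',np.round(s['force'],1),'w %.3f'%s['width'],'g %.1f'%s['gripper_force'])
E
python3 -c "
from h import *;st()"
```

```text
t1.60 pos [ 0.61   -0.178   0.2264] yaw -0.60 tilt 0.04 F [ 0.5 -0.9  0.1] w 0.002 g 0.0
```

Request:
{"op": "apply_moves", "data": {"commands": [[0, 0.1, 0, -0.5, 0], [0, 0, 0, -0.6, 0], [0, 0, 0, -0.6, 0], [0, 0, 0, -0.5, 0], [0, 0, 0, -0.3, 0], [0, 0, 0, -0.13, 0], [0, 0, 0, 0, 0]]}}

```text
clock: 2.48
position: [0.6153, -0.1792, 0.0691]
ee_rot: [3.141, -0.016, 0.0]
force: [-0.5, -0.2, 0.5]
width: 0.008
gripper_force: 0.0
```

Request:
{"op": "apply_moves", "data": {"commands": [[0, -0.2, 0, 0, 0], [0, -0.3, 0, 0, 0], [0, -0.3, 0, 0, 0], [0, -0.3, 0, 0, 0], [0, -0.3, 0, 0, 0], [0, -0.3, 0, 0, 0], [0, -0.3, 0, 0, 0], [0, -0.3, 0, 0, 0], [0, -0.2, 0, 0, 0], [0, -0.1, 0, 0, 0], [0, 0, 0, 0, 0]]}}

```text
clock: 3.85
position: [0.4587, -0.1795, 0.0691]
ee_rot: [3.141, -0.017, -0.001]
force: [-0.5, -0.8, 0.8]
width: 0.008
gripper_force: 0.0
```

Request:
{"op": "apply_moves", "data": {"commands": [[0, -0.07, 0, 0, 0], [0, -0.06, 0, 0, 0], [0, -0.06, 0, 0, 0], [0, 0, 0, 0, 0]]}}

```text
clock: 4.35
position: [0.4472, -0.1792, 0.0688]
ee_rot: [-3.142, 0.016, 0.001]
force: [0.9, 0.1, 0.7]
width: 0.007
gripper_force: 0.3
```

Request:
{"op": "apply_moves", "data": {"commands": [[0, -0.06, 0, 0, 0], [0, -0.05, 0, 0, 0], [0, -0.05, 0, 0, 0], [0, 0, 0, 0, 0]]}}

```text
clock: 4.85
position: [0.4384, -0.1791, 0.069]
ee_rot: [3.142, -0.016, 0.001]
force: [3.8, 0.4, -2.3]
width: 0.006
gripper_force: 1.8
```

```bash
python3 -c "
from h import *
st()
for n in ('top','side'):
    p,d=shot(n,n+'1');P=cloud(n,d);x,y,z=P[...,0],P[...,1],P[...,2]
    crop(p,*((280,80,460,220,4) if n=='top' else (180,100,400,320,2.6)),n+'1c')
    for lab,m in (('panel',(z>.09)&(z<.108)&(x>.42)&(x<.53)&(y<.03)&(y>-.38)),('floor',(z>.015)&(z<.03)&(x>.45)&(x<.68)&(y<.0)&(y>-.36)),('cab',(z>.118)&(z<.135)&(x>.6)&(x<.95)&(y<.02)&(y>-.4))):
        X=P[m];print(n,lab,len(X),np.percentile(X,[2,50,98],axis=0).round(4).tolist())
"
```

```text
t4.85 pos [ 0.4384 -0.1791  0.069 ] yaw -0.58 tilt 0.05 F [ 3.8  0.4 -2.3] w 0.006 g 1.8
top panel 181 [[0.4609, -0.3468, 0.091], [0.4709, -0.0709, 0.1004], [0.5259, -0.0088, 0.1066]]
top floor 3487 [[0.4912, -0.3303, 0.0165], [0.5899, -0.1625, 0.0229], [0.6724, -0.0312, 0.0292]]
top cab 6593 [[0.6641, -0.3499, 0.1193], [0.7838, -0.183, 0.1259], [0.907, -0.015, 0.1325]]
side panel 149 [[0.4673, -0.1278, 0.0905], [0.4745, -0.059, 0.0981], [0.5067, -0.002, 0.1018]]
side floor 2623 [[0.4944, -0.3327, 0.0165], [0.586, -0.1913, 0.0209], [0.6772, -0.0142, 0.0286]]
side cab 4774 [[0.6686, -0.3434, 0.12], [0.7868, -0.1507, 0.1237], [0.9099, -0.0055, 0.1272]]
```

View pics/top1c.png

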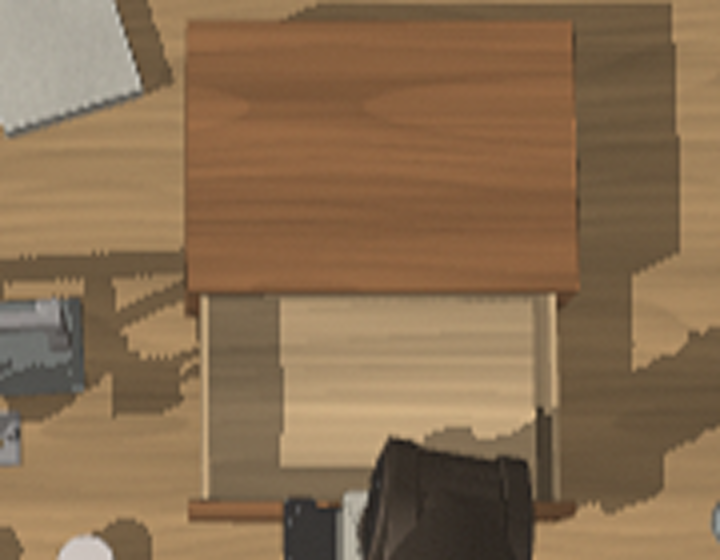

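The drawer is fully open. Its interior centre is about (0.578, -0.18), which the handle and panel geometry confirms.

Request:
{"op": "apply_moves", "data": {"commands": [[0, 0.15, 0, 0, 0], [0, 0, 0, 0.5, 0], [0, 0, 0, 0.6, 0], [20, 0, 0, 0.6, 0], [100, -0.2, 0.5, 0.3, 0], [100, -0.2, 0.6, 0, 0], [100, 0, 0.6, 0, 0], [100, 0, 0, 0, 0]]}}

```text
clock: 5.95
position: [0.4229, -0.0747, 0.189]
ee_rot: [-3.141, 0.009, 0.001]
force: [0.3, 0.6, 0.6]
width: 0.499
gripper_force: 0.0
```

```bash
cat >> h.py <<'E'
def pots(tag):
    for n in('top','side'):
        p,d=shot(n,n+tag);P=cloud(n,d);x,y,z=P[...,0],P[...,1],P[...,2]
        m=(x>.33)&(x<.5)&(y>-.05)&(y<.42)&(z>.028)&(z<.05)
        l=cv2.connectedComponentsWithStats(m.astype(np.uint8),connectivity=4)
        for i in range(1,l[0]):
            if l[2][i,4]>60:
                X=P[l[1]==i];print(n,l[2][i,4],((np.percentile(X,2,axis=0)+np.percentile(X,98,axis=0))/2).round(4))
E
python3 -c "
from h import *
st();pots('2')"
```

```text
t5.95 pos [ 0.4229 -0.0747  0.189 ] yaw -0.34 tilt 0.06 F [0.3 0.6 0.6] w 0.499 g 0.0
top 165 [0.4253 0.0897 0.0367]
top 162 [0.4212 0.2155 0.0374]
side 224 [0.4293 0.0937 0.0338]
side 276 [0.4259 0.2206 0.034 ]
```

Request:
{"op": "apply_moves", "data": {"commands": [[100, 0, 0.6, 0, 0], [100, 0, 0.6, 0, 0], [100, 0.07, 0.6, 0, 0], [100, 0, 0.6, 0, 0], [100, 0, 0.38, -0.3, 0], [100, 0, 0, -0.5, 0], [100, 0, 0, -0.6, 0], [100, 0, 0, -0.6, 0], [100, 0, 0, -0.5, 0], [100, 0, 0, -0.3, 0], [100, 0, 0, -0.18, 0], [100, 0, 0, 0, 0]]}}

```text
clock: 7.55
position: [0.4273, 0.089, 0.0097]
ee_rot: [3.141, -0.017, -0.002]
force: [-0.5, -0.6, 0.1]
width: 0.999
gripper_force: 0.0
```

Request:
{"op": "apply_moves", "data": {"commands": [[40, 0, 0, 0, 0], [40, 0, 0, 0, 0], [40, 0, 0, 0, 0], [40, 0, 0, 0, 0], [40, 0, 0, 0, 0]], "newtons": 20}}

```text
clock: 8.18
position: [0.4275, 0.0897, 0.0103]
ee_rot: [-3.142, 0.016, -0.001]
force: [-0.6, 0.1, 3.8]
width: 0.583
gripper_force: 20.0
```

Request:
{"op": "apply_moves", "data": {"commands": [[40, 0, 0, 0.5, 0], [40, 0, 0, 0.6, 0], [40, 0, 0, 0.6, 0], [40, 0, -0.3, 0.6, 0], [40, 0, -0.5, 0, 0], [40, 0.2, -0.6, 0, 0], [40, 0.4, -0.6, 0, 0], [40, 0.5, -0.6, 0, 0], [40, 0.4, -0.6, 0, 0], [40, 0.27, -0.45, 0, 0], [40, 0, 0, 0, 0]]}}

```text
clock: 9.55
position: [0.5339, -0.132, 0.1476]
ee_rot: [3.141, -0.022, -0.001]
force: [0.2, 1.4, -1.5]
width: 0.583
gripper_force: 20.0
```

Request:
{"op": "apply_moves", "data": {"commands": [[40, 0, 0, -0.4, 0], [40, 0, 0, -0.5, 0], [40, 0, 0, -0.5, 0], [40, 0, 0, -0.3, 0], [40, 0, 0, -0.15, 0], [40, 0, 0, -0.06, 0], [40, 0, 0, 0, 0]]}}

```text
clock: 10.42
position: [0.5338, -0.1292, 0.0339]
ee_rot: [3.142, -0.016, 0.001]
force: [0.2, 0.1, -1.9]
width: 0.586
gripper_force: 20.0
```

Request:
{"op": "apply_moves", "data": {"commands": [[40, 0, 0, -0.03, 0], [78, 0, 0, 0, 0], [78, 0, 0, 0, 0], [78, 0, 0, 0, 0], [78, 0, 0, 0.4, 0], [78, 0, 0, 0.6, 0], [78, 0, 0, 0.6, 0], [78, 0, 0.4, 0.3, 0], [100, 0, 0.6, 0, 0], [100, -0.3, 0.6, 0, 0], [100, -0.5, 0.6, 0, 0], [100, -0.5, 0.6, 0, 0]]}}

```text
clock: 11.92
position: [0.4546, 0.0398, 0.1458]
ee_rot: [-3.141, 0.016, -0.0]
force: [0.8, 0.5, 0.5]
width: 0.997
gripper_force: 0.0
```

```bash
python3 -c "
from h import *
st();pots('3')
p=np.load('pics/top3.npz')['p'];q=np.load('pics/side3.npz')['p']
crop(q,180,100,400,320,2.6,'side3c')"
```

```text
t11.93 pos [0.4546 0.0398 0.1458] yaw -0.59 tilt 0.01 F [0.8 0.5 0.5] w 0.997 g 0.0
top 163 [0.4212 0.2155 0.0377]
side 278 [0.4263 0.2205 0.0339]
```

View pics/side3c.png

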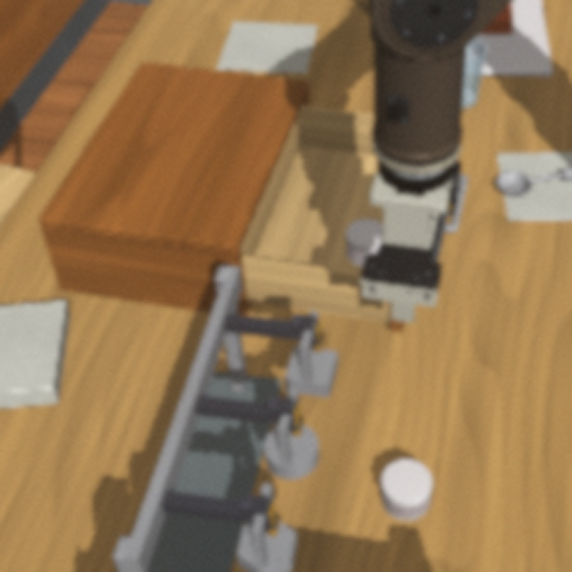

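Pot A is upright in the drawer at crop px (362,240). Pot B has not moved, at crop px (405,485).

Request:
{"op": "apply_moves", "data": {"commands": [[100, -0.25, 0.6, 0, 0], [100, -0.25, 0.6, 0, 0], [100, 0, 0.6, 0, 0], [100, 0, 0.6, 0, 0], [100, 0, 0.55, -0.3, 0], [100, 0, 0, -0.5, 0], [100, 0, 0, -0.5, 0], [100, 0, 0, -0.5, 0], [100, 0, 0, -0.3, 0], [100, 0, 0, -0.16, 0], [100, 0, 0, 0, 0]]}}

```text
clock: 13.4
position: [0.4256, 0.2154, 0.0099]
ee_rot: [3.141, -0.016, -0.001]
force: [-0.7, 0.5, -0.4]
width: 1.0
gripper_force: 0.0
```

Request:
{"op": "apply_moves", "data": {"commands": [[40, 0, 0, 0, 0], [40, 0, 0, 0, 0], [40, 0, 0, 0, 0], [40, 0, 0, 0, 0], [40, 0, 0, 0, 0]]}}

```text
clock: 14.02
position: [0.4257, 0.2158, 0.0103]
ee_rot: [-3.141, 0.016, -0.001]
force: [-0.5, 0.2, 2.0]
width: 0.584
gripper_force: 20.0
```

Request:
{"op": "apply_moves", "data": {"commands": [[40, 0, 0, 0.5, 0], [40, 0, 0, 0.6, 0], [40, 0, -0.3, 0.6, 0], [40, 0, -0.6, 0.6, 0], [40, 0, -0.7, 0, 0], [40, 0, -0.7, 0, 0], [40, 0, -0.7, 0, 0], [40, 0, -0.7, 0, 0], [40, 0, -0.7, 0, 0], [40, 0, -0.7, 0, 0], [40, 0.3, -0.7, 0, 0], [40, 0.5, -0.6, 0, 0]]}}

```text
clock: 15.52
position: [0.4729, -0.1702, 0.1481]
ee_rot: [3.141, -0.018, -0.001]
force: [0.6, 1.0, -0.7]
width: 0.579
gripper_force: 20.0
```

Request:
{"op": "apply_moves", "data": {"commands": [[40, 0.5, -0.6, 0, 0], [40, 0.49, -0.4, 0, 0], [40, 0, 0, 0, 0], [40, 0, 0, 0, 0]]}}

```text
clock: 16.02
position: [0.5322, -0.2276, 0.1476]
ee_rot: [-3.141, 0.016, 0.002]
force: [0.3, 0.6, -1.8]
width: 0.581
gripper_force: 20.0
```

Request:
{"op": "apply_moves", "data": {"commands": [[40, 0, 0, -0.4, 0], [40, 0, 0, -0.5, 0], [40, 0, 0, -0.5, 0], [40, 0, 0, -0.3, 0], [40, 0, 0, -0.15, 0], [40, 0, 0, -0.06, 0], [40, 0, 0, -0.02, 0], [78, 0, 0, 0, 0], [78, 0, 0, 0, 0], [78, 0, 0, 0, 0], [78, 0, 0, 0.4, 0], [78, 0, 0, 0.5, 0]]}}

```text
clock: 17.52
position: [0.5325, -0.2282, 0.0865]
ee_rot: [-3.141, 0.016, 0.002]
force: [0.8, -0.2, -0.3]
width: 0.776
gripper_force: 0.0
```

Request:
{"op": "apply_moves", "data": {"commands": [[78, 0, 0, 0.6, 0], [78, 0, 0, 0.6, 0.086], [78, 0, 0.4, 0.6, 0], [78, 0, 0.6, 0.6, 0], [78, 0, 0.7, 0.6, 0], [78, 0, 0.7, 0, 0], [78, 0, 0.7, 0, 0], [78, 0, 0.7, 0, 0], [78, 0, 0.7, 0, 0], [78, 0, 0.7, 0, 0], [78, 0, 0.7, 0, 0], [78, 0, 0.6, 0, 0]]}}

```text
clock: 19.02
position: [0.5327, 0.1633, 0.2665]
ee_rot: [-3.141, -0.053, -0.0]
force: [0.7, -0.4, -0.3]
width: 0.782
gripper_force: 0.0
```

```bash
python3 -c "
from h import *
shot('side','side4');st()"
```

```text
t19.07 pos [0.5317 0.1691 0.2667] yaw 2.23 tilt 0.21 F [-0.8  4.8  0.6] w 0.783 g 0.0
```

Request:
{"op": "apply_moves", "data": {"commands": [[78, 0.03, 0.03, 0, 0], [78, 0, 0, -0.3, 0], [78, 0, 0, -0.5, 0], [78, 0, 0, -0.5, 0], [78, 0, 0, -0.4, 0], [78, 0, 0, -0.2, 0], [78, 0, 0, 0, 0]]}}

```text
clock: 19.95
position: [0.5347, 0.1625, 0.152]
ee_rot: [3.14, 0.05, -0.002]
force: [-0.9, 0.7, 0.6]
width: 0.782
gripper_force: 0.0
```

```bash
python3 -c "
from h import *
p,d=shot('side','side5');st();crop(p,240,200,360,330,4.5,'side5c')"
```

```text
t20.00 pos [0.5351 0.163  0.1528] yaw 1.84 tilt 0.02 F [-0.3  1.3  0.1] w 0.780 g 0.0
```

View pics/side5c.png

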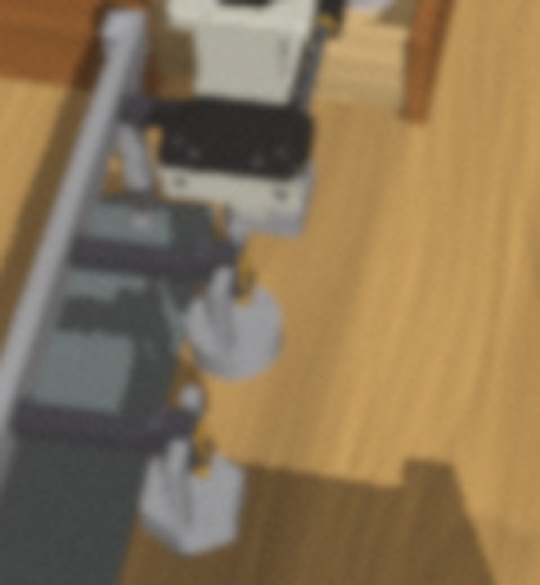

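The gripper straddles the square cutter's legs (crop px about 260,220) without contact. Close it.

Request:
{"op": "apply_moves", "data": {"commands": [[30, 0, 0, 0, 0], [30, 0, 0, 0, 0], [30, 0, 0, 0, 0], [30, 0, 0, 0, 0], [30, 0, 0, 0, 0], [30, 0, 0, 0, 0]], "newtons": 45}}

```text
clock: 20.75
position: [0.5351, 0.1638, 0.1529]
ee_rot: [-3.141, -0.052, -0.001]
force: [-1.0, 1.1, 5.5]
width: 0.516
gripper_force: 44.9
```

Request:
{"op": "apply_moves", "data": {"commands": [[30, -0.08, 0, 0, 0], [30, -0.1, 0, 0, 0], [30, -0.1, -0.01, 0, 0], [30, -0.06, 0, 0, 0], [30, 0, 0, 0, 0], [30, 0, 0, 0, 0]]}}

```text
clock: 21.5
position: [0.5147, 0.1627, 0.1525]
ee_rot: [3.141, 0.051, 0.001]
force: [3.7, -1.1, 3.3]
width: 0.517
gripper_force: 44.9
```

Request:
{"op": "apply_moves", "data": {"commands": [[30, 0, 0, 0.1, 0], [30, 0, 0, 0.12, 0], [30, 0, 0, 0.13, 0], [30, 0, 0, 0, 0]]}}

```text
clock: 22.0
position: [0.514, 0.1629, 0.1737]
ee_rot: [3.141, 0.052, -0.001]
force: [0.4, -0.0, -2.1]
width: 0.519
gripper_force: 44.9
```

Request:
{"op": "apply_moves", "data": {"commands": [[30, -0.25, 0, 0, 0], [30, -0.4, 0, 0, 0], [30, -0.5, 0, 0, 0], [30, 0, -0.3, 0.2, 0], [30, 0, -0.6, 0.1, -0.086], [30, 0, -0.7, 0, 0], [30, 0, -0.7, 0, 0], [30, 0, -0.7, 0, 0], [30, 0, -0.7, 0, 0], [30, 0.3, -0.7, 0, 0], [30, 0.5, -0.7, 0, 0], [30, 0.6, -0.7, 0, 0]]}}

```text
clock: 23.5
position: [0.5287, -0.1857, 0.1911]
ee_rot: [-3.141, 0.016, 0.002]
force: [1.1, -0.1, -1.1]
width: 0.516
gripper_force: 44.9
```

Request:
{"op": "apply_moves", "data": {"commands": [[30, 0.6, -0.6, 0, 0], [30, 0.5, -0.5, 0, 0], [30, 0.1, -0.4, 0, 0], [30, 0, 0, 0, 0], [30, 0, 0, 0, 0]]}}

```text
clock: 24.12
position: [0.6006, -0.2736, 0.1909]
ee_rot: [-3.14, 0.015, 0.002]
force: [-0.3, 1.1, -1.8]
width: 0.519
gripper_force: 44.9
```

Request:
{"op": "apply_moves", "data": {"commands": [[30, 0, 0, -0.4, 0], [30, 0, 0, -0.5, 0], [30, 0, 0, -0.5, 0], [30, 0, 0, -0.4, 0], [30, 0, 0, -0.25, 0], [30, 0, 0, -0.12, 0], [30, 0, 0, -0.04, 0], [30, 0, 0, 0, 0]]}}

```text
clock: 25.12
position: [0.6018, -0.2752, 0.0594]
ee_rot: [3.141, -0.016, 0.001]
force: [0.0, 0.1, -1.5]
width: 0.52
gripper_force: 44.9
```

Request:
{"op": "apply_moves", "data": {"commands": [[30, 0, 0, -0.02, 0], [30, 0, 0, -0.02, 0], [30, 0, 0, 0, 0]]}}

```text
clock: 25.5
position: [0.6018, -0.2753, 0.0571]
ee_rot: [3.141, -0.016, 0.002]
force: [0.1, 0.0, 2.5]
width: 0.52
gripper_force: 44.9
```

Contact with the floor. Release, rise, and go to the round cutter at (0.531, 0.268).

Request:
{"op": "apply_moves", "data": {"commands": [[66, 0, 0, 0, 0], [66, 0, 0, 0, 0], [66, 0, 0, 0, 0], [66, 0, 0, 0.3, 0], [66, 0, 0, 0.5, 0], [66, 0, 0, 0.6, 0], [66, 0, 0, 0.6, 0], [66, 0, 0, 0.6, 0], [78, 0, 0.4, 0.6, 0], [78, 0, 0.6, 0.3, 0], [78, 0, 0.7, 0, 0.086], [78, 0, 0.7, 0, 0]]}}

```text
clock: 27.0
position: [0.6014, -0.1299, 0.2682]
ee_rot: [3.141, 0.052, 0.003]
force: [0.9, 0.5, 0.3]
width: 0.777
gripper_force: 0.0
```

```bash
python3 -c "
from h import *
st();p,d=shot('side','side6');crop(p,180,100,400,320,2.6,'side6c');p,d=shot('top','top6');crop(p,180,100,460,240,2.8,'top6c')"
```

```text
t27.00 pos [ 0.6014 -0.1299  0.2682] yaw 1.90 tilt 0.12 F [0.9 0.5 0.3] w 0.777 g 0.0
```

View pics/side6c.png

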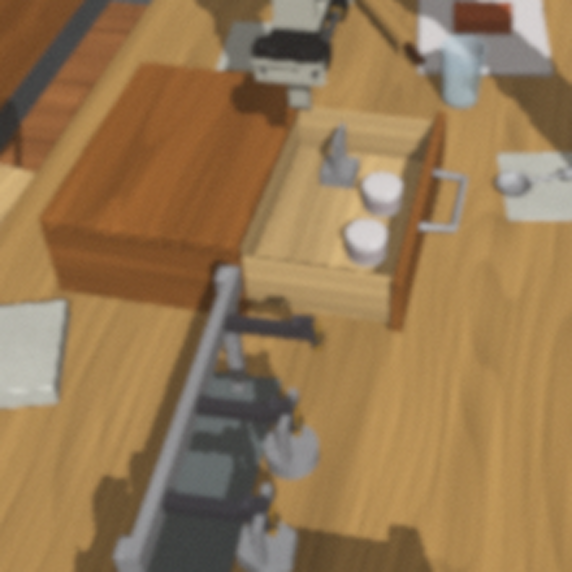

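The square cutter stands upright at crop px (340,165), with both pots at (382,193) and (366,241). The round and hex cutters still hang on their hooks.

Request:
{"op": "apply_moves", "data": {"commands": [[78, -0.2, 0.7, 0, 0], [78, -0.2, 0.7, 0, 0], [78, -0.2, 0.7, 0, 0], [78, -0.2, 0.7, 0, 0], [78, -0.2, 0.7, 0, 0], [78, -0.18, 0.7, 0, 0], [78, 0, 0.7, 0, 0], [78, 0, 0.7, 0, 0], [78, 0, 0.6, 0, 0], [78, 0, 0.45, 0, 0], [78, 0, 0, 0, 0], [78, 0, 0, 0, 0]]}}

```text
clock: 28.6
position: [0.531, 0.2667, 0.2669]
ee_rot: [3.141, 0.05, 0.001]
force: [0.3, 0.6, -0.2]
width: 0.781
gripper_force: 0.0
```

Request:
{"op": "apply_moves", "data": {"commands": [[78, 0, 0, -0.3, 0], [78, 0, 0, -0.5, 0], [78, 0, 0, -0.5, 0], [78, 0, 0, -0.4, 0], [78, 0, 0, -0.2, 0], [78, 0, 0, 0, 0]]}}

```text
clock: 29.35
position: [0.5307, 0.2668, 0.1522]
ee_rot: [3.14, 0.05, -0.001]
force: [0.4, -1.0, -0.2]
width: 0.78
gripper_force: 0.0
```

Request:
{"op": "apply_moves", "data": {"commands": [[30, 0, 0, 0, 0], [30, 0, 0, 0, 0], [30, 0, 0, 0, 0], [30, 0, 0, 0, 0], [30, 0, 0, 0, 0], [30, 0, 0, 0, 0]]}}

```text
clock: 30.1
position: [0.5309, 0.2679, 0.153]
ee_rot: [-3.141, -0.051, -0.001]
force: [-0.5, -2.0, 6.4]
width: 0.516
gripper_force: 44.9
```

Request:
{"op": "apply_moves", "data": {"commands": [[30, -0.08, 0, 0, 0], [30, -0.1, 0, 0, 0], [30, -0.1, -0.01, 0, 0], [30, -0.06, 0, 0, 0], [30, 0, 0, 0, 0], [30, 0, 0, 0, 0]]}}

```text
clock: 30.85
position: [0.5106, 0.2673, 0.1526]
ee_rot: [-3.141, -0.051, -0.001]
force: [4.2, -0.7, 2.8]
width: 0.517
gripper_force: 44.9
```

Request:
{"op": "apply_moves", "data": {"commands": [[30, 0, 0, 0.1, 0], [30, 0, 0, 0.12, 0], [30, 0, 0, 0.13, 0], [30, 0, 0, 0, 0]]}}

```text
clock: 31.35
position: [0.5097, 0.2675, 0.1737]
ee_rot: [-3.141, -0.052, 0.0]
force: [-0.0, 0.2, -0.9]
width: 0.518
gripper_force: 44.9
```

Request:
{"op": "apply_moves", "data": {"commands": [[30, -0.25, 0, 0, 0], [30, -0.4, 0, 0, 0], [30, -0.5, 0, 0, 0], [30, 0, -0.3, 0.2, 0], [30, 0, -0.6, 0.1, -0.086], [30, 0, -0.7, 0, 0], [30, 0, -0.7, 0, 0], [30, 0, -0.7, 0, 0], [30, 0, -0.7, 0, 0], [30, 0.1, -0.7, 0, 0], [30, 0.5, -0.7, 0, 0], [30, 0.6, -0.7, 0, 0]]}}

```text
clock: 32.85
position: [0.5124, -0.0813, 0.1913]
ee_rot: [-3.141, 0.015, 0.001]
force: [0.9, 1.0, -0.0]
width: 0.517
gripper_force: 44.9
```

Request:
{"op": "apply_moves", "data": {"commands": [[30, 0.6, -0.7, 0, 0], [30, 0.5, -0.5, 0, 0], [30, 0.35, -0.43, 0, 0], [30, 0, 0, 0, 0], [30, 0, 0, 0, 0]]}}

```text
clock: 33.48
position: [0.5991, -0.177, 0.1908]
ee_rot: [-3.14, 0.015, 0.003]
force: [0.2, 0.9, -1.9]
width: 0.515
gripper_force: 44.9
```

Request:
{"op": "apply_moves", "data": {"commands": [[30, 0, 0, -0.4, 0], [30, 0, 0, -0.5, 0], [30, 0, 0, -0.5, 0], [30, 0, 0, -0.4, 0], [30, 0, 0, -0.25, 0], [30, 0, 0, -0.12, 0], [30, 0, 0, -0.04, 0], [30, 0, 0, -0.02, 0], [30, 0, 0, -0.02, 0], [30, 0, 0, 0, 0]]}}

```text
clock: 34.72
position: [0.6007, -0.1787, 0.0571]
ee_rot: [3.141, -0.016, 0.002]
force: [-0.8, -0.3, 4.9]
width: 0.518
gripper_force: 44.9
```

Request:
{"op": "apply_moves", "data": {"commands": [[66, 0, 0, 0, 0], [66, 0, 0, 0, 0], [66, 0, 0, 0, 0], [66, 0, 0, 0.3, 0], [66, 0, 0, 0.5, 0], [66, 0, 0, 0.6, 0], [66, 0, 0, 0.6, 0], [66, 0, 0, 0.6, 0], [78, 0, 0.4, 0.6, 0], [78, 0, 0.6, 0.3, 0], [78, -0.2, 0.7, 0, 0.086], [78, -0.2, 0.7, 0, 0]]}}

```text
clock: 36.22
position: [0.5759, -0.0332, 0.2681]
ee_rot: [3.141, 0.052, 0.003]
force: [0.8, -0.2, 0.4]
width: 0.782
gripper_force: 0.0
```

Request:
{"op": "apply_moves", "data": {"commands": [[78, -0.2, 0.7, 0, 0], [78, -0.2, 0.7, 0, 0], [78, -0.2, 0.7, 0, 0], [78, -0.23, 0.7, 0, 0], [78, 0, 0.7, 0, 0], [78, 0, 0.7, 0, 0], [78, 0, 0.7, 0, 0], [78, 0, 0.7, 0, 0], [78, 0, 0.7, 0, 0], [78, 0, 0.52, 0, 0], [78, 0, 0, 0, 0], [78, 0, 0, 0, 0]]}}

```text
clock: 37.72
position: [0.5266, 0.3739, 0.2671]
ee_rot: [3.141, 0.051, 0.001]
force: [-0.4, -0.4, 0.3]
width: 0.784
gripper_force: 0.0
```

```bash
python3 -c "
from h import *
st();p,d=shot('side','side7');crop(p,180,100,400,320,2.6,'side7c')"
```

```text
t37.73 pos [0.5266 0.3739 0.2671] yaw 1.85 tilt 0.05 F [-0.4 -0.4  0.3] w 0.784 g 0.0
```

View pics/side7c.png

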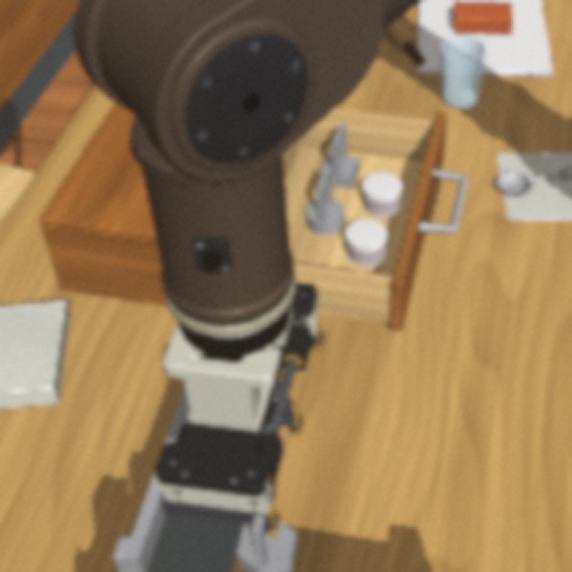

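The round and square cutters and both pots stand in the drawer. The jar is close to hook2, so I'll locate it before taking the hex cutter.

```bash
python3 -c "
from h import *
for n in('top','side'):
    P=cloud(n,np.load(f'pics/{n}0.npz')['d']);x,y,z=P[...,0],P[...,1],P[...,2]
    X=P[(z>.158)&(z<.185)&(x>.38)&(x<.5)&(y>.38)&(y<.65)];print(n,len(X),np.percentile(X,[2,50,98],axis=0).round(3).tolist())"
```

```text
top 480 [[0.427, 0.46, 0.162], [0.465, 0.499, 0.17], [0.499, 0.538, 0.176]]
side 1396 [[0.431, 0.465, 0.161], [0.466, 0.507, 0.169], [0.498, 0.544, 0.172]]
```

Request:
{"op": "apply_moves", "data": {"commands": [[72, 0, 0, -0.3, 0], [72, 0, 0, -0.5, 0], [72, 0, 0, -0.5, 0], [72, 0, 0, -0.4, 0], [72, 0, 0, -0.2, 0], [72, 0, 0, 0, 0]]}}

```text
clock: 38.52
position: [0.5261, 0.3737, 0.1514]
ee_rot: [3.14, 0.05, -0.002]
force: [-0.2, 0.1, 0.4]
width: 0.72
gripper_force: 0.0
```

Request:
{"op": "apply_moves", "data": {"commands": [[30, 0, 0, 0, 0], [30, 0, 0, 0, 0], [30, 0, 0, 0, 0], [30, 0, 0, 0, 0], [30, 0, 0, 0, 0], [30, 0, 0, 0, 0]]}}

```text
clock: 39.28
position: [0.5268, 0.3748, 0.1532]
ee_rot: [-3.141, -0.051, -0.002]
force: [-0.2, -2.0, 5.7]
width: 0.521
gripper_force: 44.9
```

Request:
{"op": "apply_moves", "data": {"commands": [[30, -0.08, 0, 0, 0], [30, -0.1, 0, 0, 0], [30, -0.1, -0.01, 0, 0], [30, -0.06, 0, 0, 0], [30, 0, 0, 0, 0], [30, 0, 0, 0, 0]]}}

```text
clock: 40.02
position: [0.5065, 0.374, 0.1526]
ee_rot: [-3.141, -0.051, -0.001]
force: [4.3, -1.4, 3.7]
width: 0.521
gripper_force: 44.9
```

Request:
{"op": "apply_moves", "data": {"commands": [[30, 0, 0, 0.1, 0], [30, 0, 0, 0.12, 0], [30, 0, 0, 0.13, 0], [30, 0, 0, 0, 0]]}}

```text
clock: 40.52
position: [0.5053, 0.3745, 0.1737]
ee_rot: [-3.141, -0.053, 0.001]
force: [-0.7, 0.1, -1.0]
width: 0.519
gripper_force: 44.9
```

Request:
{"op": "apply_moves", "data": {"commands": [[30, -0.25, 0, 0, 0], [30, -0.4, 0, 0, 0], [30, -0.5, 0, 0, 0], [30, 0, -0.3, 0.2, 0], [30, 0, -0.6, 0.1, -0.086], [30, 0, -0.7, 0, 0], [30, 0, -0.7, 0, 0], [30, 0, -0.7, 0, 0], [30, 0, -0.7, 0, 0], [30, 0.1, -0.7, 0, 0], [30, 0.5, -0.7, 0, 0], [30, 0.6, -0.7, 0, 0]]}}

```text
clock: 42.02
position: [0.5088, 0.0245, 0.1918]
ee_rot: [3.141, -0.016, 0.001]
force: [1.6, 0.9, -0.5]
width: 0.518
gripper_force: 44.9
```

Request:
{"op": "apply_moves", "data": {"commands": [[30, 0.6, -0.7, 0, 0], [30, 0.5, -0.6, 0, 0], [30, 0.42, -0.57, 0, 0], [30, 0, 0, 0, 0], [30, 0, 0, 0, 0]]}}

```text
clock: 42.65
position: [0.5993, -0.0856, 0.1912]
ee_rot: [-3.141, 0.016, 0.002]
force: [0.2, 0.3, -1.3]
width: 0.516
gripper_force: 44.9
```

Request:
{"op": "apply_moves", "data": {"commands": [[30, 0, 0, -0.4, 0], [30, 0, 0, -0.5, 0], [30, 0, 0, -0.5, 0], [30, 0, 0, -0.4, 0], [30, 0, 0, -0.25, 0], [30, 0, 0, -0.12, 0], [30, 0, 0, -0.04, 0], [30, 0, 0, -0.02, 0], [30, 0, 0, -0.02, 0], [30, 0, 0, 0, 0]]}}

```text
clock: 43.9
position: [0.6009, -0.0862, 0.0573]
ee_rot: [3.141, -0.016, 0.003]
force: [0.0, -0.0, 4.9]
width: 0.519
gripper_force: 44.9
```

Request:
{"op": "apply_moves", "data": {"commands": [[66, 0, 0, 0, 0], [66, 0, 0, 0, 0], [66, 0, 0, 0, 0], [66, 0, 0, 0.3, 0], [66, 0, 0, 0.5, 0], [66, 0, 0, 0.6, 0], [66, 0, 0, 0.6, 0], [66, -0.4, 0, 0.2, 0], [0, -0.6, -0.3, 0, 0], [0, -0.7, -0.5, 0, 0], [0, -0.7, -0.5, 0, 0], [0, -0.7, -0.25, 0, 0]]}}

```text
clock: 45.4
position: [0.4129, -0.1807, 0.1895]
ee_rot: [3.141, -0.019, 0.002]
force: [0.4, -0.3, -0.3]
width: 0.274
gripper_force: 0.0
```

Request:
{"op": "apply_moves", "data": {"commands": [[0, -0.55, 0, 0, 0], [0, 0, 0, 0, 0], [0, 0, 0, 0, 0]]}}

```text
clock: 45.78
position: [0.3823, -0.1792, 0.1894]
ee_rot: [3.141, -0.016, 0.003]
force: [0.2, 0.1, -0.1]
width: 0.008
gripper_force: 0.0
```

```bash
python3 -c "
from h import *
st();p,d=shot('side','side8');crop(p,180,100,400,320,2.6,'side8c');pots('9')
for n in('side8','top9'):
    P=cloud(n[:-1],np.load(f'pics/{n}.npz')['d']);x,y,z=P[...,0],P[...,1],P[...,2]
    m=(z>.07)&(z<.09)&(x>.38)&(x<.45)&(y<-.08)&(y>-.28);print(n,m.sum(),P[m].mean(0) if m.any() else '')"
```

```text
t45.77 pos [ 0.3823 -0.1792  0.1894] yaw -0.57 tilt 0.13 F [ 0.2  0.1 -0.1] w 0.008 g 0.0
side8 95 [ 0.43002617 -0.16968147  0.08657788]
top9 16 [ 0.43085415 -0.1358549   0.0869613 ]
```

View pics/side8c.png

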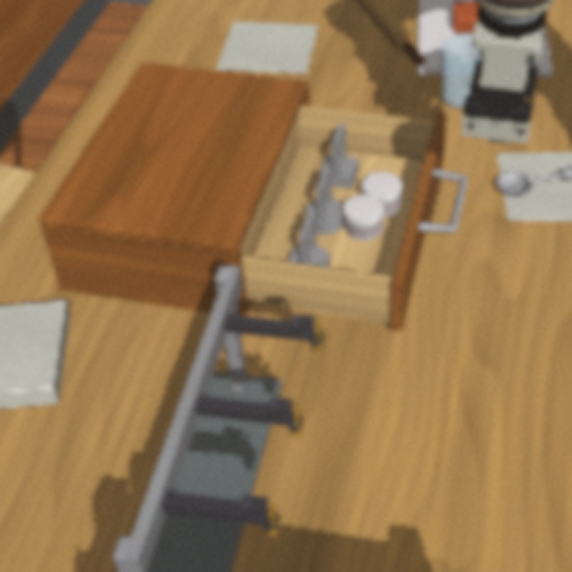

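All five items stand upright in the drawer. Pot A was knocked slightly to crop px (363,215) but is still upright, and the hooks and the table in front are empty. Now shut the drawer, pushing on the handle.

Request:
{"op": "apply_moves", "data": {"commands": [[0, 0, 0, -0.5, 0], [0, 0, 0, -0.6, 0], [0, 0, 0, -0.5, 0], [0, 0, 0, -0.3, 0], [0, 0, 0, -0.05, 0], [0, 0.2, 0, 0, 0], [0, 0.15, 0, 0, 0], [0, 0.1, 0, 0, 0], [0, 0.1, 0, 0, 0], [0, 0.1, 0, 0, 0], [0, 0.12, 0, 0, 0], [0, 0.12, 0, 0, 0]]}}

```text
clock: 47.42
position: [0.435, -0.1794, 0.0713]
ee_rot: [3.141, -0.016, -0.0]
force: [-2.5, -1.1, 2.4]
width: 0.003
gripper_force: 1.1
```

Request:
{"op": "apply_moves", "data": {"commands": [[0, 0.13, 0, 0, 0], [0, 0.15, 0, 0, 0], [0, 0.15, 0, 0, 0], [0, 0.15, 0, 0, 0], [0, 0.15, 0, 0, 0], [0, 0.15, 0, 0, 0], [0, 0.15, 0, 0, 0], [0, 0.15, 0, 0, 0], [0, 0.15, 0, 0, 0], [0, 0.15, 0, 0, 0], [0, 0.15, 0, 0, 0], [0, 0.15, 0, 0, 0]]}}

```text
clock: 48.92
position: [0.542, -0.1792, 0.0713]
ee_rot: [3.141, -0.016, -0.0]
force: [-2.0, -2.7, 0.1]
width: 0.003
gripper_force: 1.1
```

Request:
{"op": "apply_moves", "data": {"commands": [[0, 0.14, 0, 0, 0], [0, 0.14, 0, 0, 0], [0, 0.12, 0, 0, 0], [0, 0.1, 0, 0, 0], [0, 0.1, 0, 0, 0], [0, 0.08, 0, 0, 0], [0, 0.06, 0, 0, 0], [0, 0.05, 0, 0, 0], [0, 0.05, 0, 0, 0], [0, 0.03, 0, 0, 0], [0, 0, 0, 0, 0]]}}

```text
clock: 50.3
position: [0.5917, -0.1792, 0.0712]
ee_rot: [-3.141, 0.017, 0.006]
force: [-8.3, -1.4, 5.7]
width: 0.002
gripper_force: 4.4
```

Request:
{"op": "apply_moves", "data": {"commands": [[0, 0.05, 0, 0, 0], [0, 0.03, 0, 0, 0], [0, 0, 0, 0, 0]]}}

```text
clock: 50.68
position: [0.5918, -0.1792, 0.071]
ee_rot: [-3.141, 0.018, 0.019]
force: [-26.2, 1.4, 21.0]
width: 0.002
gripper_force: 12.8
```

Hard stop reached, so the drawer is shut. Back off and check.

Request:
{"op": "apply_moves", "data": {"commands": [[0, -0.2, 0, 0, 0], [0, -0.3, 0, 0, 0], [0, -0.5, 0, 0, 0], [0, -0.6, 0, 0.2, 0], [0, -0.5, 0, 0.6, 0], [0, 0, 0, 0.6, 0], [0, 0, 0, 0.5, 0], [0, 0, 0, 0, 0]]}}

```text
clock: 51.68
position: [0.4746, -0.1792, 0.1879]
ee_rot: [3.14, -0.015, 0.01]
force: [-0.1, -0.7, 0.1]
width: 0.008
gripper_force: 0.0
```

```bash
python3 -c "
from h import *
st();p,d=shot('side','side10');crop(p,180,100,400,320,2.6,'side10c')
P=cloud('side',d);x,y,z=P[...,0],P[...,1],P[...,2]
m=(z>.07)&(z<.095)&(x>.55)&(x<.628)&(y<-.1)&(y>-.25);print(m.sum(),P[m].mean(0))
m=(z>.09)&(z<.105)&(x>.62)&(x<.68)&(y<-.02)&(y>-.34);print('panel',m.sum(),P[m].mean(0))"
```

```text
t51.67 pos [ 0.4746 -0.1792  0.1879] yaw -0.56 tilt 0.37 F [-0.1 -0.7  0.1] w 0.008 g 0.0
90 [ 0.61252404 -0.17169193  0.08698781]
panel 288 [ 0.65724928 -0.16612435  0.09770828]
```

View pics/side10c.png

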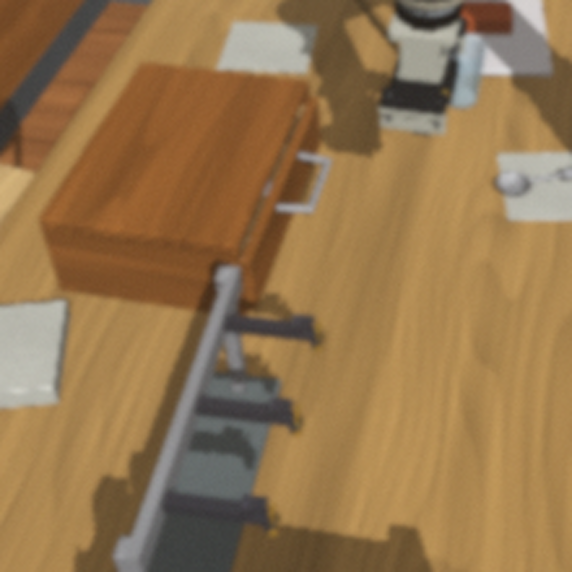

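The drawer's handle moved 182 mm to a hard stop. That leaves at most about 3 mm of gap, since full travel is 185 mm. The view shows it shut, and the gripper touches nothing.

```bash
python3 -c "
from h import *
print(arm.sign_off())"
```

```text
the job is handed in; nothing more can be done
None
```

I put all three cutters and both paint pots upright in the drawer, pushed the drawer shut to its stop (within about 3 mm by my measurement), and handed the job in at about 52 s on the robot clock; I couldn't see inside the drawer once it was shut, and the sign-off returned no verdict.

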